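# Swing the filling spout over the small jar and start the fill

### The arm

A 6-joint arm with a two-finger parallel gripper is mounted at the origin on the work surface. World frame = base frame: x ahead of the robot, y to its left, z up, the work surface at z = 0. Lengths are in m, angles in rad, forces in N, time in s.
With the tool pointing down it reaches from about 0.425 to 0.95 m from the base axis. Payload 3.5 kg.
Tool frame: the origin (TCP) lies between the finger pads; the fingertips stand 14 mm ahead of it and the grasp point (between the pads) lies 5 mm behind it; z points along the fingers, y is the line along which they close (so a half turn about z gives the same grasp; the last joint's range is limited). The gripper opens to 85 mm and grips with 20 to 120 N. Pads are 22 mm wide; open, the fingers measure 114 mm over their backs; the gripper's body (76 mm by 85 mm) begins 54 mm behind the grasp point. The pads swing forward as they close: fully open they stand 13 mm farther back than shut.
Start: joints at [-1.335, 0.286, 1.577, -0, 1.279, -0.15], TCP at [0.254, -0.625, 0.245] pointing down, gripper open.
Joint ranges: [-2.77, 2.77], [-0.9, 2.22], [0.21, 2.48], [-1.53, 4.67], [0.24, 2.81], [-2.84, 2.84]. Speed limits (rad/s): [2.79, 2.79, 3.14, 3.14, 3.14, 3.14].

### API

Orientations are given as a unit quaternion [x, y, z, w].
In Python, from plant import * gives the robot as it stands.
- The arm moves only by the tool step_arm, never from a script. Its argument "commands" is a list of rows, each an object of numbers: "gripper": the gripper's target within -1 to 1 (shut at 1, half-way at 0, fully open at -1); "x", "y", "z": the shift along the tool's x, y, z in mm; "spin": the turn about the tool's z in degrees. A call has exactly 10 rows; each row shifts and turns the commanded pose from where the row before left it, along the tool's axes as they then stand; what a row does not reach is not made up. A row lasts 1/10 s, in which the tool goes at most 50 mm and 8.59 degrees, less where a joint would pass 70% of its speed; a pose out of reach is approached as far as the arm can. A call with a gripper value outside its range is refused whole. The fingers move at their own pace and stop on an object; "force" is the grip in N (left out, the last holds). Time passes only in rows, so rows that do not move let the fingers close, or fill a call up. It gives the time, the measured TCP pose, the force, the opening and the grip force at its end, in the units of the state.
- get_state(): the state, without advancing time (a new reading comes with each control period).
- read_camera(name): name is "scene" or "top"; returns a dict with "color" (400x640x3 uint8, red, green, blue), "z_map" (400x640 float32, m along the optical axis (not along the pixel's ray), 0 where there is no reading), "fx", "fy", "cx", "cy" (pixels), "eye" and "attitude" of the camera in the world. Camera axes: x right, y up, looking along -z (the intrinsics and any distortion apply to the point x, -y, -z); pixel columns grow to the right and rows downward; lengths in m; the calibration is good to about 2 mm. A picture is of the moment at which its call begins.
- sign_off(): hands the job in; it is judged then, once.
The state is a dict: "time": time; "qpos": joint angles; "dq": joint speeds; "joint_efforts": joint torques, N m; "eef_pos": TCP position; "tcp_rot": TCP orientation; "contact_force": force on the tool from outside, world axes, zero at the start; "wrist_torque": the same for the moment, N m; "opening": opening from 0.0 (shut) to 1.0 (fully open); "finger_force": force on a finger pad.
Only numpy, scipy, OpenCV 4.12 (cv2) and the standard library are available. Lean on these libraries where they do the work, as an engineer would, in place of code of your own. Each camera call takes 0.05 s, during which the arm holds its last target. There are 200 camera calls.

### The job

Push the swivelling spout of the filling station round with a fingertip until its nozzle is centred over the mouth of the smallest jar, and take the finger off it. Then press the start key on the console fully down, let it come up again and move clear. Do not press the key before the spout is in place, and leave all the jars and the capped bottle standing where they are.

Things in the scene. Friction and masses are not known exactly. Their poses are not given: they have to be found in the camera images.
- spout (a joint): angle (rad) of the swivelling spout, a level steel arm on an upright axis; grows counterclockwise seen from above, 0 points straight away from the console, end stops at -1.75 and 1.75. Friction 0.12 N m holds it where it is left; no spring or detents
- pivot (a point): point on the spout's turning axis at the height of the bar's centre line, 122 mm above the table. Hub 48 mm across, top at 137 mm, on a column 42 mm across. From the hub a straight bar, 12 mm wide and 20 mm high (top at 132 mm), runs out to the nozzle 160 mm from the axis
- spout_tip (a point): centre of the nozzle's lower end, 160 mm from the turning axis, 103 mm above the table; the nozzle is 18 mm across, 10 mm at its end
- key (a joint): travel of the start key in m: 0 is up, 0.006 fully down; spring return, fully down takes 5 N
- key_top (a point): centre of the top face of the start key, a round grey push button 34 mm across in a black housing, on top of the grey console (115 x 200 mm, top 75 mm above the table); the key is pressed straight down
- station: fixed filling station: white deck 365 x 420 mm, 12 mm thick; the console on one side of the spout's column, four jar places (grey discs) on the other, 160 mm from the axis at -80, -40, 40 and 80 degrees of the spout's angle. Origin on the table under the turning axis, x axis pointing away from the console towards spout angle 0, z up
- jar_small: the smallest jar, the one to be filled: open amber glass, 44 mm across, 56 mm high, mouth 36 mm across outside; loose on one of the four places of the deck. Origin at the centre of its underside, 12 mm above the table, z up along its axis
- jar_tall: loose open amber jar, 54 mm across, 80 mm high; on another place of the deck; leave alone. Origin at the centre of its underside
- jar_squat: loose open amber jar, 68 mm across, 68 mm high; on another place of the deck; leave alone. Origin at the centre of its underside
- jar_large: loose open amber jar, 68 mm across, 80 mm high; on another place of the deck; leave alone. Origin at the centre of its underside
- spare_bottle: loose closed amber bottle with black cap, 60 mm across, 130 mm high, standing on the table to one side of the station; leave alone. Origin at the centre of its underside
Not all that is in view belongs to the job. What is shaped like the jar_small but purple or turquoise is not meant.

How it is judged:
On the way, in this order (a step that is already met when the one before it is completed fails the run):
1. the nozzle is over the mouth of the smallest jar (within 10 mm of its axis) and the finger is off the spout (horizontal distance between spout_tip and jar_small below 0.01 m and contact force between the fingers and station below 0.1 N), for 0.3 s.
2. the start key is pressed fully down (at least 4.5 mm) with the spout in place (horizontal distance between spout_tip and jar_small below 0.01 m and value of joint key above 0.0045 m), for 0.05 s.
At the end, for the whole second after the job is handed in: The nozzle rests within 10 mm (seen from above) of the axis of the smallest jar, the start key has been pressed and is up again (within 1.5 mm), and every jar and the capped bottle stand upright within 10 mm of where they began (horizontal distance between spout_tip and jar_small below 0.01 m and value of joint key below 0.0015 m and velocity of joint spout between -0.02 and 0.02 rad/s and angle between each of jar_small, jar_tall, jar_squat, jar_large, spare_bottle's own z axis and vertical below 0.1 rad and distance of each of jar_small, jar_tall, jar_squat, jar_large, spare_bottle from where it was at the start of the episode below 0.01 m); the robot touches nothing.
It fails at once if the start key is pressed (3 mm) while the nozzle is more than 12 mm off the smallest jar's axis (value of joint key above 0.003 m and horizontal distance between spout_tip and jar_small above 0.012 m).
It fails at once if a jar or the capped bottle is lifted, carried, tipped or shifted by more than 10 mm (distance of any of jar_small, jar_tall, jar_squat, jar_large, spare_bottle from where it was at the start of the episode above 0.01 m or angle between any of jar_small, jar_tall, jar_squat, jar_large, spare_bottle's own z axis and vertical above 0.2 rad).
It also fails if it takes over 56 s, if anything falls off the work surface, if the arm or the gripper's body presses on something with over 40 N, if the wrist force passes 120 N, or if a joint passes its speed limit or range.

## Working session

There is one attempt and no reset: what is moved stays moved. The work goes in short steps, Python scripts to look and compute and a tool call to move; the robot and the scene stay as the last step left them, time stands still between calls to the robot, and variables do not carry over. Pictures are saved under pics/ and viewed, at most 10 in all, crops included, and the job is handed in when it is done.

Besides the shell and the picture viewer there is one more tool, called after "Call:" as name(argument=value, ...) on one line, values as JSON. step_arm: Moves the arm, as the interface text tells. Its arguments: {"type":"object","properties":{"commands":{"type":"array"},"force":{"type":"number"}},"required":["commands"]}

```bash
mkdir -p pics; cat > h.py <<'E'
from plant import *
import numpy as np, cv2
from scipy.spatial.transform import Rotation as R
def rot(c):
    a=np.array(c["attitude"]); return a if a.shape==(3,3) else R.from_quat(a).as_matrix()
def cloud(c):
    z=c["z_map"]; v,u=np.mgrid[:z.shape[0],:z.shape[1]]
    p=np.stack([(u-c["cx"])/c["fx"]*z,-(v-c["cy"])/c["fy"]*z,-z],-1)
    w=p@rot(c).T+np.array(c["eye"]); w[z==0]=np.nan; return w
E
python3 - <<'E'
from h import *
for n in("top","scene"):
    c=read_camera(n); cv2.imwrite(f"pics/{n}0.png",c["color"][:,:,::-1]); np.savez(f"{n}0.npz",**c)
    print(n,{k:v for k,v in c.items() if k not in("color","z_map")})
s=get_state();print(s)
E
```

```text
top {'fx': 492.4980435915635, 'fy': 492.4980435915635, 'cx': 322.2333027231486, 'cy': 199.48444433903998, 'eye': array([0.54921083, 0.14872427, 1.38486125]), 'attitude': array([-0.02788683,  0.02567021,  0.70726082, -0.70593591])}
scene {'fx': 364.6128224241776, 'fy': 364.6128224241776, 'cx': 317.0873704447673, 'cy': 196.7441926527653, 'eye': array([ 0.98245758, -0.28935391,  0.80982519]), 'attitude': array([0.28917891, 0.10322896, 0.29682226, 0.90422115])}
{'time': 0.1, 'qpos': array([-1.33500257e+00,  2.87104052e-01,  1.57804299e+00, -1.96563627e-06,
        1.27861539e+00, -1.50010980e-01]), 'dq': array([ 0.0006527 , -0.00155556, -0.00446703, -0.00167314, -0.00043781,
       -0.00086389]), 'joint_efforts': array([ 5.99684572e-04, -4.07297158e+01, -2.93696862e+01, -1.49742809e-04,
        3.43041153e-03,  4.86440456e-06]), 'eef_pos': array([ 0.25389065, -0.62481362,  0.24406078]), 'tcp_rot': array([ 9.81451329e-01,  1.91708402e-01, -4.74582080e-05, -1.08385286e-03]), 'contact_force': array([ 0.13967471,  0.27931297, -0.46014697]), 'wrist_torque': array([0.01340555, 0.00924824, 0.01956823]), 'finger_force': 0.0, 'opening': 1.000637655827064}
```

View pics/top0.png

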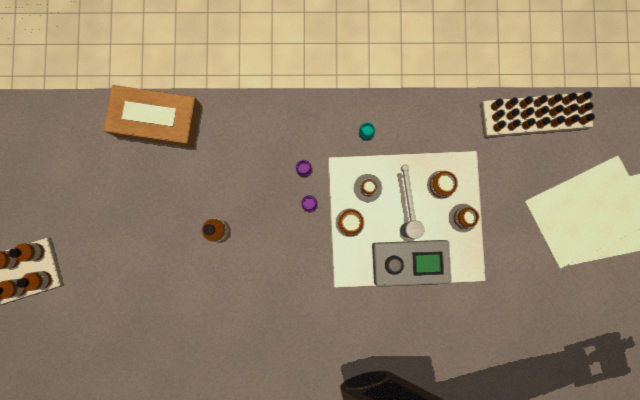

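View pics/scene0.png

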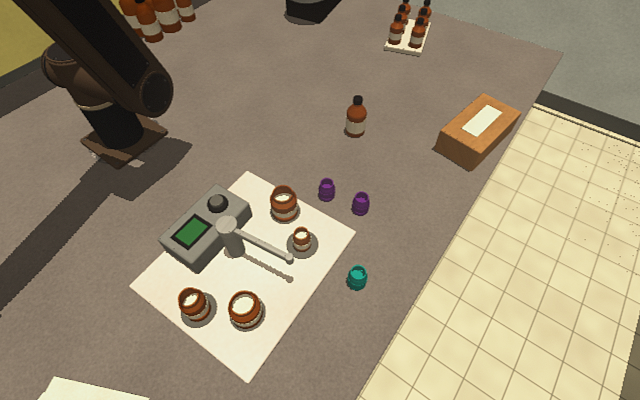

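Top view (up is +x, left is +y):
- Hub at (414,230), nozzle at (405,168), key at (394,265).
- Could be taken for the smallest jar: amber (369,187); amber tall (466,217), squat or large (350,222) and (444,184); purple (304,168) and (309,203); turquoise (367,130).
- By the description I choose the amber one at (369,187), the one with the narrowest mouth. Next I check it in a crop and measure.

```bash
python3 - <<'E'
from h import *
c=dict(np.load("top0.npz")); w=cloud(c)
cv2.imwrite("pics/crop0.png",cv2.resize(c["color"][120:300,290:500,::-1],None,fx=3.6,fy=3.3,interpolation=cv2.INTER_CUBIC)[:600])
def blob(name,u,v,r,lo,hi):
    p=w[v-r:v+r+1,u-r:u+r+1].reshape(-1,3); q=p[(p[:,2]>lo)&(p[:,2]<hi)]
    if len(q)<4: print(name,"few",np.nanmin(p[:,2]),np.nanmax(p[:,2]));return
    (x,y),(a,b),t=cv2.minAreaRect(q[:,:2].astype(np.float32)); (ex,ey),rr=cv2.minEnclosingCircle(q[:,:2].astype(np.float32))
    print(name,len(q),"mean",q.mean(0).round(4),"circ",round(ex,4),round(ey,4),round(rr*2,4),"box",round(x,4),round(y,4),round(a,4),round(b,4),"zmax",np.nanmax(p[:,2]).round(4))
blob("hub",414,230,11,.134,.15)
blob("nozzle",405,169,6,.12,.15)
blob("bar",409,200,9,.122,.14)
blob("small",369,187,12,.058,.09)
blob("NE",444,184,15,.07,.12)
blob("tall",466,217,15,.08,.12)
blob("W",350,222,15,.06,.12)
blob("key",394,265,8,.082,.11)
blob("keyall",394,265,13,.079,.11)
blob("console",411,263,45,.072,.078)
blob("bottle",214,230,18,.12,.16)
print("deck z",w[160:165,400:440,2].mean(), "table",w[300:320,200:250,2].mean())
m=(w[...,2]>.008)&(w[...,2]<.018);m[:,:320]=0;m[:,490:]=0;m[:145]=0;m[290:]=0
q=w[m][:,:2].astype(np.float32);print("deck",cv2.minAreaRect(q))
E
```

```text
hub 241 mean [ 0.568  -0.0813  0.1375] circ 0.5684 -0.0819 0.0477 box 0.5686 -0.0813 0.0456 0.045 zmax 0.145
nozzle 69 mean [ 0.7205 -0.0597  0.1327] circ 0.7202 -0.0619 0.029 box 0.7205 -0.0591 0.0281 0.0161 zmax 0.141
bar 104 mean [ 0.6428 -0.0705  0.1315] circ 0.6431 -0.0709 0.0496 box 0.6431 -0.0712 0.0484 0.0131 zmax 0.1377
small 56 mean [0.6858 0.0256 0.0673] circ 0.6859 0.0257 0.0369 box 0.6864 0.0259 0.0342 0.0357 zmax 0.0719
NE 96 mean [ 0.695  -0.1783  0.0783] circ 0.6959 -0.178 0.0545 box 0.696 -0.1788 0.0493 0.0523 zmax 0.0874
tall 93 mean [ 0.6025 -0.236   0.0894] circ 0.6024 -0.2363 0.046 box 0.602 -0.2372 0.0408 0.0428 zmax 0.0965
W 272 mean [0.5883 0.078  0.0797] circ 0.5896 0.0768 0.0679 box 0.5888 0.0772 0.066 0.0661 zmax 0.0996
key 255 mean [ 0.4761 -0.0341  0.0928] circ 0.4763 -0.0347 0.0488 box 0.4756 -0.0348 0.0417 0.0426 zmax 0.1041
keyall 327 mean [ 0.477  -0.0347  0.0906] circ 0.4739 -0.0355 0.0949 box 0.4752 -0.0355 0.0685 0.0679 zmax 0.1041
console 2143 mean [ 0.4811 -0.0895  0.0752] circ 0.4815 -0.0841 0.2222 box 0.5034 -0.084 0.1603 0.1995 zmax 0.145
bottle 99 mean [0.5689 0.4413 0.1301] circ 0.5686 0.4421 0.0284 box 0.5686 0.4419 0.0261 0.026 zmax 0.1365
deck z nan table nan
deck ((0.6090244054794312, -0.07689791917800903), (0.4709552228450775, 0.39914119243621826), 89.5567626953125)
```

View pics/crop0.png

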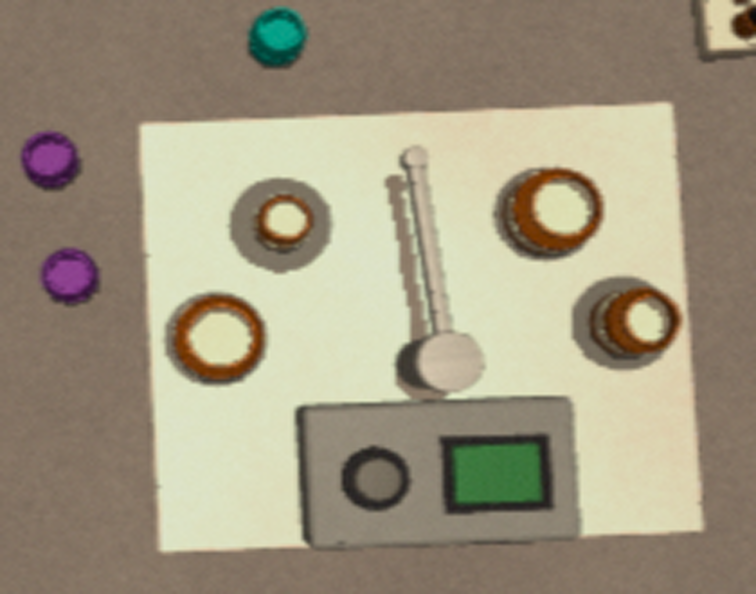

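The crop shows the small amber jar at crop (285,220), alone on its grey place. Its rim is 36 mm across at 67 mm height and 159 mm from the axis, all matching the description. The bar stands at about 8° and has to go to about 42° in world axes. I shut the gripper and go to the −y side of the bar.

Call:
step_arm(commands=[{"gripper": 1, "x": 30, "y": -15}, {"gripper": 1, "x": 30, "y": -15}, {"gripper": 1, "x": 30, "y": -15}, {"gripper": 1, "x": 30, "y": -15}, {"gripper": 1, "x": 30, "y": -15}, {"gripper": 1, "x": 30, "y": -15}, {"gripper": 1, "x": 30, "y": -15}, {"gripper": 1, "x": 30, "y": -15}, {"gripper": 1, "x": 30, "y": -15}, {"gripper": 1, "x": 30, "y": -15}], force=20)

```text
invalid input
```

Call:
step_arm(commands=[{"gripper": 1, "x": 30, "y": -15}, {"gripper": 1, "x": 30, "y": -15}, {"gripper": 1, "x": 30, "y": -15}, {"gripper": 1, "x": 30, "y": -15}, {"gripper": 1, "x": 30, "y": -15}, {"gripper": 1, "x": 30, "y": -15}, {"gripper": 1, "x": 30, "y": -15}, {"gripper": 1, "x": 30, "y": -15}, {"gripper": 1, "x": 30, "y": -15}, {"gripper": 1, "x": 30, "y": -15}])

```text
invalid input
```

Call:
step_arm(commands=[{"gripper": 1, "x": 30, "y": -15, "z": 0, "spin": 0}, {"gripper": 1, "x": 30, "y": -15, "z": 0, "spin": 0}, {"gripper": 1, "x": 30, "y": -15, "z": 0, "spin": 0}, {"gripper": 1, "x": 30, "y": -15, "z": 0, "spin": 0}, {"gripper": 1, "x": 30, "y": -15, "z": 0, "spin": 0}, {"gripper": 1, "x": 30, "y": -15, "z": 0, "spin": 0}, {"gripper": 1, "x": 30, "y": -15, "z": 0, "spin": 0}, {"gripper": 1, "x": 30, "y": -15, "z": 0, "spin": 0}, {"gripper": 1, "x": 30, "y": -15, "z": 0, "spin": 0}, {"gripper": 1, "x": 30, "y": -15, "z": 0, "spin": 0}], force=20)

```text
time: 1.1
eef_pos: [0.4761, -0.3721, 0.2447]
tcp_rot: [0.981, 0.192, -0.0, -0.0]
contact_force: [-0.7, -1.1, 0.9]
opening: 0.003
finger_force: 0.0
```

Call:
step_arm(commands=[{"gripper": 1, "x": 30, "y": -15, "z": 0, "spin": 0}, {"gripper": 1, "x": 30, "y": -15, "z": 0, "spin": 0}, {"gripper": 1, "x": 30, "y": -15, "z": 0, "spin": 0}, {"gripper": 1, "x": 30, "y": -15, "z": 0, "spin": 0}, {"gripper": 1, "x": 30, "y": -15, "z": 0, "spin": 0}, {"gripper": 1, "x": 30, "y": -15, "z": 0, "spin": 0}, {"gripper": 1, "x": 30, "y": -15, "z": 0, "spin": 0}, {"gripper": 1, "x": 30, "y": -15, "z": 0, "spin": 0}, {"gripper": 1, "x": 30, "y": -15, "z": 0, "spin": 0}, {"gripper": 1, "x": 30, "y": -15, "z": 0, "spin": 0}])

```text
time: 2.1
eef_pos: [0.6975, -0.1204, 0.2444]
tcp_rot: [0.981, 0.192, -0.001, -0.0]
contact_force: [-0.1, -0.1, 0.7]
opening: 0.001
finger_force: 0.0
```

Call:
step_arm(commands=[{"gripper": 1, "x": 0, "y": 0, "z": 20, "spin": 0}, {"gripper": 1, "x": 0, "y": 0, "z": 20, "spin": 0}, {"gripper": 1, "x": 0, "y": 0, "z": 20, "spin": 0}, {"gripper": 1, "x": 0, "y": 0, "z": 20, "spin": 0}, {"gripper": 1, "x": 0, "y": 0, "z": 15, "spin": 0}, {"gripper": 1, "x": 0, "y": 0, "z": 15, "spin": 0}, {"gripper": 1, "x": 0, "y": 0, "z": 10, "spin": 0}, {"gripper": 1, "x": 0, "y": 0, "z": 0, "spin": 0}, {"gripper": 1, "x": 0, "y": 0, "z": 0, "spin": 0}, {"gripper": 1, "x": 0, "y": 0, "z": 0, "spin": 0}])

```text
time: 3.1
eef_pos: [0.6978, -0.1219, 0.1268]
tcp_rot: [0.981, 0.192, 0.001, 0.001]
contact_force: [-0.5, 0.4, 0.3]
opening: -0.002
finger_force: 0.0
```

```bash
python3 - <<'E'
from h import *
c=read_camera("scene"); cv2.imwrite("pics/s1.png",c["color"][100:340,120:440,::-1].repeat(2,0).repeat(2,1))
E
```

```text
(no output)
```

View pics/s1.png

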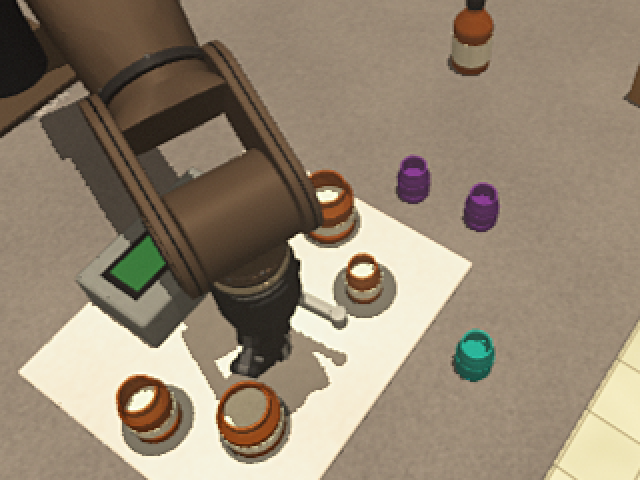

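Crop of the scene view: the shut fingers (265,355) stand between the bar and the squat jar. The nozzle is at (340,315) and the small jar at (363,275). Now the push.

Call:
step_arm(commands=[{"gripper": 1, "x": 1, "y": -10, "z": 0, "spin": 0}, {"gripper": 1, "x": 1, "y": -10, "z": 0, "spin": 0}, {"gripper": 1, "x": 1, "y": -8, "z": 0, "spin": 0}, {"gripper": 1, "x": 2, "y": -8, "z": 0, "spin": 0}, {"gripper": 1, "x": 2, "y": -8, "z": 0, "spin": 0}, {"gripper": 1, "x": 2, "y": -8, "z": 0, "spin": 0}, {"gripper": 1, "x": 2, "y": -8, "z": 0, "spin": 0}, {"gripper": 1, "x": 2, "y": -6, "z": 0, "spin": 0}, {"gripper": 1, "x": 2, "y": -4, "z": 0, "spin": 0}, {"gripper": 1, "x": 0, "y": 0, "z": 0, "spin": 0}])

```text
time: 4.15
eef_pos: [0.6847, -0.0503, 0.1253]
tcp_rot: [0.981, 0.192, 0.0, -0.0]
contact_force: [-0.4, 0.5, 0.1]
opening: 0.001
finger_force: 0.0
```

Call:
step_arm(commands=[{"gripper": 1, "x": 1, "y": -6, "z": 0, "spin": 0}, {"gripper": 1, "x": 1, "y": -6, "z": 0, "spin": 0}, {"gripper": 1, "x": 1, "y": -6, "z": 0, "spin": 0}, {"gripper": 1, "x": 1, "y": -6, "z": 0, "spin": 0}, {"gripper": 1, "x": 0, "y": -4, "z": 0, "spin": 0}, {"gripper": 1, "x": 0, "y": -2, "z": 0, "spin": 0}, {"gripper": 1, "x": 0, "y": 0, "z": 0, "spin": 0}, {"gripper": 1, "x": 0, "y": 0, "z": 0, "spin": 0}, {"gripper": 1, "x": 0, "y": 0, "z": 0, "spin": 0}, {"gripper": 1, "x": 0, "y": 0, "z": 0, "spin": 0}])

```text
time: 5.15
eef_pos: [0.677, -0.0219, 0.1253]
tcp_rot: [0.981, 0.192, -0.0, -0.0]
contact_force: [-0.0, -1.1, 0.2]
opening: -0.003
finger_force: 0.0
```

```bash
cat > m.py <<'E'
from h import *
import sys
piv=np.array([.5684,-.0815]); jar=np.array([.686,.0257])
for n in("top","scene"):
    c=read_camera(n); w=cloud(c); cv2.imwrite(f"pics/{n}_{sys.argv[1]}.png",c["color"][:,:,::-1])
    d=w[...,:2]-piv; r=np.hypot(d[...,0],d[...,1]); a=np.degrees(np.arctan2(d[...,1],d[...,0]))
    lum=c["color"].astype(int); grey=(lum.max(2)-lum.min(2)<60)&(lum.mean(2)>70)
    m=(w[...,2]>.125)&(w[...,2]<.138)&(r>.04)&(r<.172)&(a>-10)&(a<60)&grey
    for lo,hi in((.04,.08),(.08,.12),(.12,.15),(.15,.172)):
        k=m&(r>lo)&(r<hi); print(n,lo,k.sum(),np.round([a[k].mean(),a[k].std(),r[k].mean()],3) if k.any() else "")
    s=m&(r>.04); 
print("jar angle",np.degrees(np.arctan2(*(jar-piv)[::-1])),get_state()["eef_pos"])
E
python3 m.py 2
```

```text
top 0.04 0 
top 0.08 5 [37.565  1.105  0.111]
top 0.12 0 
top 0.15 22 [39.211  1.312  0.162]
scene 0.04 108 [38.123  3.608  0.06 ]
scene 0.08 28 [37.349  2.38   0.084]
scene 0.12 43 [35.205  4.938  0.141]
scene 0.15 65 [37.869  1.682  0.159]
jar angle 42.35119424054135 [ 0.67700762 -0.02189021  0.12528391]
```

Call:
step_arm(commands=[{"gripper": 1, "x": -1, "y": -2, "z": 0, "spin": 0}, {"gripper": 1, "x": -1, "y": -2, "z": 0, "spin": 0}, {"gripper": 1, "x": 0, "y": -2, "z": 0, "spin": 0}, {"gripper": 1, "x": 0, "y": 0, "z": 0, "spin": 0}, {"gripper": 1, "x": 0, "y": 0, "z": 0, "spin": 0}, {"gripper": 1, "x": 1, "y": 4, "z": 0, "spin": 0}, {"gripper": 1, "x": 1, "y": 10, "z": 0, "spin": 0}, {"gripper": 1, "x": 2, "y": 20, "z": 0, "spin": 0}, {"gripper": 1, "x": -5, "y": 30, "z": 0, "spin": 0}, {"gripper": 1, "x": -5, "y": 30, "z": 0, "spin": 0}])

```text
time: 6.25
eef_pos: [0.7036, -0.1085, 0.1254]
tcp_rot: [0.981, 0.192, 0.0, 0.0]
contact_force: [-0.2, 0.1, -0.1]
opening: -0.0
finger_force: 0.0
```

```bash
python3 m.py 3
```

```text
top 0.04 79 [41.76   3.788  0.059]
top 0.08 76 [41.301  2.095  0.1  ]
top 0.12 57 [41.205  1.533  0.135]
top 0.15 40 [41.101  1.599  0.159]
scene 0.04 0 
scene 0.08 57 [40.833  1.989  0.111]
scene 0.12 82 [38.79   9.437  0.136]
scene 0.15 63 [40.733  1.719  0.16 ]
jar angle 42.35119424054135 [ 0.7039265  -0.11186899  0.125606  ]
```

View pics/top_3.png

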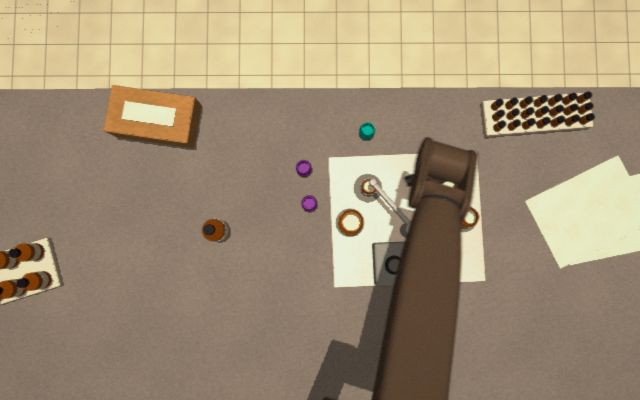

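Top view: nozzle at (374,182), over the small jar at (369,187); the finger is clear. The nozzle measures 41.1–41.3°, against 42.35° for the jar, so it is about 3 mm off. Next I check the jar angle from the scene camera and measure the key.

```bash
python3 - <<'E'
from h import *
c=dict(np.load("top0.npz")); w=cloud(c)
np.set_printoptions(linewidth=200)
print((w[253:278,382:408,2]*1000)[::2].round(0))
k=w[261:270,390:399].reshape(-1,3);print("key med",np.nanmedian(k,0))
s=dict(np.load("scene0.npz")); W=cloud(s)
for n,W_,lo,hi,cx,cy,R_ in(("jar scene",W,.06,.075,.686,.0257,.022),("hub scene",W,.134,.141,.568,-.081,.027),("key scene",W,.082,.11,.476,-.0347,.03),("key top",w,.082,.11,.476,-.0347,.03),("jar top",w,.06,.075,.686,.0257,.022)):
    q=W_[(W_[...,2]>lo)&(W_[...,2]<hi)&(np.hypot(W_[...,0]-cx,W_[...,1]-cy)<R_)]
    z=q[:,2]; print(n,len(q),q.mean(0).round(4),np.percentile(z,[5,50,95]).round(4),cv2.minEnclosingCircle(q[:,:2].astype(np.float32)))
E
```

```text
[[ 80.  75.  76.  71.  72.  76.  79.  81.  79.  74.  73.  80.  74.  75.  74.  75.  76.  79.  77.  72.  80.  73.  75.  77.  75.  83.]
 [ 83.  77.  74.  69.  75.  80.  78.  77.  79.  68.  85.  77.  76.  74.  80.  76.  70.  78.  75.  78.  72.  79.  73.  77.  75.  72.]
 [ 74.  79.  76.  73.  77.  75.  77.  87.  88.  80.  88.  87.  88.  86.  87.  89.  92.  88.  75.  78.  80.  79.  73.  76.  73.  75.]
 [ 74.  75.  79.  76.  74.  87.  92.  84.  87.  88.  94.  93.  94.  96.  93.  98.  85.  91.  86.  86.  79.  80.  70.  76.  77.  75.]
 [ 78.  77.  73.  75.  90.  89.  90.  87.  98. 101. 100.  97.  99. 100.  95.  99.  97. 100.  88.  86.  86.  78.  76.  77.  74.  75.]
 [ 77.  77.  73.  86.  90.  83.  85.  95.  99. 102.  99.  99.  96.  92.  97.  99.  95.  97.  97.  89.  87.  84.  75.  76.  76.  75.]
 [ 69.  nan  76.  85.  87.  87.  92.  98.  97.  98. 103.  96.  97.  99. 100.  95.  97.  93.  96. 102.  86.  88.  75.  74.  76.  76.]
 [ 76.  74.  75.  87.  88.  86.  88. 100.  95.  98.  98.  98.  96.  99. 101.  93.  97.  90. 101.  90.  91.  88.  71.  75.  72.  73.]
 [ 72.  81.  77.  74.  86.  89.  87.
[... 607 characters left out ...]
  77.  77.  69.  79.]]
key med [ 0.47610996 -0.03325431  0.09779779]
jar scene 97 [0.6865 0.0264 0.0664] [0.0608 0.0677 0.0708] ((0.6857615113258362, 0.0282675139605999), 0.018922707065939903)
hub scene 330 [ 0.5694 -0.0805  0.1369] [0.1348 0.1369 0.1387] ((0.5682985782623291, -0.0798720121383667), 0.024465659633278847)
key scene 284 [ 0.4813 -0.0359  0.092 ] [0.085  0.0901 0.0992] ((0.4766075909137726, -0.033685050904750824), 0.02559090033173561)
key top 280 [ 0.4765 -0.0343  0.0923] [0.0846 0.0911 0.1008] ((0.4767938256263733, -0.03488853573799133), 0.02521505206823349)
jar top 56 [0.6858 0.0256 0.0673] [0.0627 0.0675 0.071 ] ((0.6858575940132141, 0.02567867748439312), 0.01846475712954998)
```

Call:
step_arm(commands=[{"gripper": 1, "x": 0, "y": 0, "z": -20, "spin": 0}, {"gripper": 1, "x": 0, "y": 0, "z": -20, "spin": 0}, {"gripper": 1, "x": 0, "y": 0, "z": -20, "spin": 0}, {"gripper": 1, "x": 0, "y": 0, "z": -20, "spin": 0}, {"gripper": 1, "x": 0, "y": 0, "z": -20, "spin": 0}, {"gripper": 1, "x": 0, "y": 0, "z": 0, "spin": 0}, {"gripper": 1, "x": 0, "y": 0, "z": 0, "spin": 0}, {"gripper": 1, "x": 0, "y": 0, "z": 0, "spin": 0}, {"gripper": 1, "x": 0, "y": 0, "z": 0, "spin": 0}, {"gripper": 1, "x": 0, "y": 0, "z": 0, "spin": 0}])

```text
time: 7.35
eef_pos: [0.7022, -0.1063, 0.2238]
tcp_rot: [0.981, 0.192, -0.001, -0.001]
contact_force: [-0.2, -0.7, -0.1]
opening: 0.003
finger_force: 0.0
```

Both cameras agree on jar and hub. The key centre is at (0.476,−0.0345) with its top at 97.5 mm. The housing is at 87 mm, so a flat fingertip can press the key fully. I move over it.

Call:
step_arm(commands=[{"gripper": 1, "x": -20, "y": -17, "z": 0, "spin": 0}, {"gripper": 1, "x": -20, "y": -17, "z": 0, "spin": 0}, {"gripper": 1, "x": -20, "y": -17, "z": 0, "spin": 0}, {"gripper": 1, "x": -20, "y": -17, "z": 0, "spin": 0}, {"gripper": 1, "x": -20, "y": -17, "z": 0, "spin": 0}, {"gripper": 1, "x": -20, "y": -17, "z": 0, "spin": 0}, {"gripper": 1, "x": -20, "y": -17, "z": 0, "spin": 0}, {"gripper": 1, "x": -20, "y": -17, "z": 0, "spin": 0}, {"gripper": 1, "x": -22, "y": -15, "z": 0, "spin": 0}, {"gripper": 1, "x": 0, "y": 0, "z": 0, "spin": 0}])

```text
time: 8.35
eef_pos: [0.4748, -0.034, 0.2244]
tcp_rot: [0.981, 0.192, -0.001, -0.0]
contact_force: [-0.2, 0.2, -0.1]
opening: 0.003
finger_force: 0.0
```

```bash
python3 m.py 4
```

```text
top 0.04 74 [41.582  3.856  0.059]
top 0.08 77 [41.164  2.081  0.1  ]
top 0.12 57 [41.159  1.574  0.135]
top 0.15 35 [41.141  1.731  0.159]
scene 0.04 111 [40.393  3.528  0.06 ]
scene 0.08 112 [40.798  2.1    0.1  ]
scene 0.12 80 [40.638  1.521  0.135]
scene 0.15 65 [40.694  1.782  0.16 ]
jar angle 42.35119424054135 [ 0.47729013 -0.03491761  0.2254264 ]
```

Call:
step_arm(commands=[{"gripper": 1, "x": 0, "y": 0, "z": 20, "spin": 0}, {"gripper": 1, "x": 0, "y": 0, "z": 20, "spin": 0}, {"gripper": 1, "x": 0, "y": 0, "z": 20, "spin": 0}, {"gripper": 1, "x": 0, "y": 0, "z": 20, "spin": 0}, {"gripper": 1, "x": 0, "y": 0, "z": 15, "spin": 0}, {"gripper": 1, "x": 0, "y": 0, "z": 10, "spin": 0}, {"gripper": 1, "x": 0, "y": 0, "z": 5, "spin": 0}, {"gripper": 1, "x": 0, "y": 0, "z": 0, "spin": 0}, {"gripper": 1, "x": 0, "y": 0, "z": 0, "spin": 0}, {"gripper": 1, "x": 0, "y": 0, "z": 0, "spin": 0}])

```text
time: 9.45
eef_pos: [0.478, -0.0352, 0.1163]
tcp_rot: [0.981, 0.192, 0.001, 0.0]
contact_force: [0.1, -0.7, -0.1]
opening: -0.001
finger_force: 0.0
```

Call:
step_arm(commands=[{"gripper": 1, "x": 0, "y": 0, "z": 1, "spin": 0}, {"gripper": 1, "x": 0, "y": 0, "z": 1, "spin": 0}, {"gripper": 1, "x": 0, "y": 0, "z": 1, "spin": 0}, {"gripper": 1, "x": 0, "y": 0, "z": 1, "spin": 0}, {"gripper": 1, "x": 0, "y": 0, "z": 1, "spin": 0}, {"gripper": 1, "x": 0, "y": 0, "z": 1, "spin": 0}, {"gripper": 1, "x": 0, "y": 0, "z": 1, "spin": 0}, {"gripper": 1, "x": 0, "y": 0, "z": 1, "spin": 0}, {"gripper": 1, "x": 0, "y": 0, "z": 0, "spin": 0}, {"gripper": 1, "x": 0, "y": 0, "z": 0, "spin": 0}])

```text
time: 10.45
eef_pos: [0.4773, -0.035, 0.1075]
tcp_rot: [0.981, 0.192, -0.0, -0.0]
contact_force: [-1.3, 0.6, 3.0]
opening: 0.0
finger_force: 1.7
```

Call:
step_arm(commands=[{"gripper": 1, "x": 0, "y": 0, "z": 1, "spin": 0}, {"gripper": 1, "x": 0, "y": 0, "z": 1, "spin": 0}, {"gripper": 1, "x": 0, "y": 0, "z": 1, "spin": 0}, {"gripper": 1, "x": 0, "y": 0, "z": 0, "spin": 0}, {"gripper": 1, "x": 0, "y": 0, "z": 0, "spin": 0}, {"gripper": 1, "x": 0, "y": 0, "z": 0, "spin": 0}, {"gripper": 1, "x": 0, "y": 0, "z": 0, "spin": 0}, {"gripper": 1, "x": 0, "y": 0, "z": 0, "spin": 0}, {"gripper": 1, "x": 0, "y": 0, "z": 0, "spin": 0}, {"gripper": 1, "x": 0, "y": 0, "z": 0, "spin": 0}])

```text
time: 11.45
eef_pos: [0.4773, -0.035, 0.105]
tcp_rot: [0.981, 0.192, -0.0, -0.0]
contact_force: [-3.8, 0.1, 7.6]
opening: -0.003
finger_force: 3.9
```

Call:
step_arm(commands=[{"gripper": 1, "x": 0, "y": 0, "z": 1, "spin": 0}, {"gripper": 1, "x": 0, "y": 0, "z": 1, "spin": 0}, {"gripper": 1, "x": 0, "y": 0, "z": 0, "spin": 0}, {"gripper": 1, "x": 0, "y": 0, "z": 0, "spin": 0}, {"gripper": 1, "x": 0, "y": 0, "z": 0, "spin": 0}, {"gripper": 1, "x": 0, "y": 0, "z": 0, "spin": 0}, {"gripper": 1, "x": 0, "y": 0, "z": 0, "spin": 0}, {"gripper": 1, "x": 0, "y": 0, "z": 0, "spin": 0}, {"gripper": 1, "x": 0, "y": 0, "z": 0, "spin": 0}, {"gripper": 1, "x": 0, "y": 0, "z": 0, "spin": 0}])

```text
time: 12.45
eef_pos: [0.4775, -0.035, 0.1048]
tcp_rot: [0.981, 0.192, -0.001, -0.0]
contact_force: [-8.8, 2.4, 17.4]
opening: -0.003
finger_force: 8.9
```

The TCP stopped at 105 mm while the force rose to 17 N, so the key is on its stop. I lift straight up and then move clear.

Call:
step_arm(commands=[{"gripper": 1, "x": 0, "y": 0, "z": -3, "spin": 0}, {"gripper": 1, "x": 0, "y": 0, "z": -6, "spin": 0}, {"gripper": 1, "x": 0, "y": 0, "z": -15, "spin": 0}, {"gripper": 1, "x": 0, "y": 0, "z": -20, "spin": 0}, {"gripper": 1, "x": 0, "y": 0, "z": -20, "spin": 0}, {"gripper": 1, "x": 0, "y": 0, "z": -20, "spin": 0}, {"gripper": 1, "x": 0, "y": 0, "z": -20, "spin": 0}, {"gripper": 1, "x": 0, "y": 0, "z": -20, "spin": 0}, {"gripper": 1, "x": 0, "y": 0, "z": -10, "spin": 0}, {"gripper": 1, "x": 0, "y": 0, "z": 0, "spin": 0}])

```text
time: 13.45
eef_pos: [0.4781, -0.0352, 0.2376]
tcp_rot: [0.981, 0.192, 0.002, 0.001]
contact_force: [-0.1, -0.3, 0.3]
opening: 0.002
finger_force: 0.0
```

Call:
step_arm(commands=[{"gripper": 1, "x": -12, "y": 25, "z": 0, "spin": 0}, {"gripper": 1, "x": -12, "y": 25, "z": 0, "spin": 0}, {"gripper": 1, "x": -12, "y": 25, "z": 0, "spin": 0}, {"gripper": 1, "x": -12, "y": 25, "z": 0, "spin": 0}, {"gripper": 1, "x": -12, "y": 25, "z": 0, "spin": 0}, {"gripper": 1, "x": -12, "y": 25, "z": 0, "spin": 0}, {"gripper": 1, "x": -12, "y": 25, "z": 0, "spin": 0}, {"gripper": 1, "x": -12, "y": 25, "z": 0, "spin": 0}, {"gripper": 1, "x": 0, "y": 0, "z": 0, "spin": 0}, {"gripper": 1, "x": 0, "y": 0, "z": 0, "spin": 0}])

```text
time: 14.45
eef_pos: [0.463, -0.2562, 0.2346]
tcp_rot: [0.982, 0.191, -0.001, -0.001]
contact_force: [-0.4, 0.2, -0.3]
opening: 0.002
finger_force: 0.0
```

```bash
python3 m.py 5; python3 - <<'E'
from h import *
a=cv2.imread("pics/top_5.png")[120:300,190:500];cv2.imwrite("pics/c5.png",cv2.resize(a,None,fx=2.5,fy=2.5))
c=read_camera("top");w=cloud(c);print("key med",np.nanmedian(w[261:270,390:399].reshape(-1,3),0),get_state()["dq"].round(3))
E
```

```text
top 0.04 79 [41.442  3.716  0.06 ]
top 0.08 76 [41.054  2.035  0.1  ]
top 0.12 54 [41.132  1.531  0.136]
top 0.15 37 [41.013  1.72   0.159]
scene 0.04 106 [40.579  3.628  0.06 ]
scene 0.08 112 [40.807  2.121  0.1  ]
scene 0.12 77 [40.706  1.522  0.135]
scene 0.15 64 [40.669  1.698  0.159]
jar angle 42.35119424054135 [ 0.46330059 -0.25537007  0.23523745]
key med [ 0.4761249  -0.03302573  0.09766759] [ 0.005 -0.007 -0.005 -0.    -0.001  0.002]
```

View pics/c5.png

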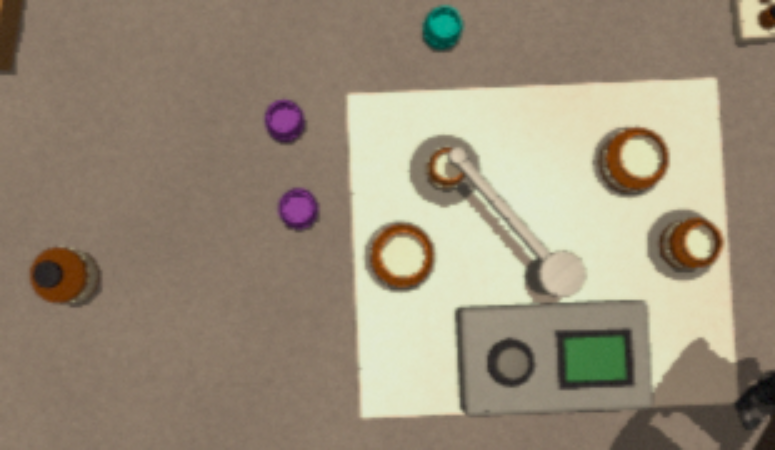

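The crop shows the nozzle (457,155) over the small jar (447,168); the remaining offset is mostly parallax. The key is back up at 97.7 mm, the jars and bottle stand as before, and the arm is clear.

```bash
python3 -c "
from plant import *
print(sign_off())"
```

```text
the job is handed in; nothing more can be done
None
```

The job is handed in, and sign-off gave no verdict: by my measurements the nozzle rests about 3–5 mm off the small jar's axis, the key was pressed to its stop and is up again, the jars and bottle look unmoved, and the arm is clear.

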